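# Fit the carrier plate on the bangle marking stand

### The arm

A 6-joint arm with a two-finger parallel gripper is mounted at the origin on the work surface. World frame = base frame: x ahead of the robot, y to its left, z up, the work surface at z = 0. Lengths are in mm, angles in rad, forces in N, time in s.
With the tool pointing down it reaches from about 350 to 775 mm from the base axis. Payload 7.3 kg.
Tool frame: the origin (TCP) lies between the finger pads; the fingertips stand 8 mm ahead of it and the grasp point (between the pads) lies 11 mm behind it; y points along the fingers, z is the direction in which the jaws open and shut, and the axes are right-handed (so a half turn about y gives the same grasp; the last joint's range is limited). The gripper opens to 92 mm and grips with 3 to 60 N. Pads are 19 mm wide; open, the fingers measure 130 mm over their backs; the gripper's body (75 mm by 190 mm) begins 47 mm behind the grasp point.
Start: joints at [1.074, 0.342, 1.524, -0, 1.275, -0.146], TCP at [180.402, 493.051, 234.741] pointing down, gripper open.
Joint ranges: [-2.53, 2.53], [-0.77, 2.02], [0.04, 2.7], [-1, 4.14], [0.28, 2.66], [-3.11, 3.11]. Speed limits (rad/s): [2.57, 2.57, 3.14, 3.14, 3.14, 3.14].

### API

Orientations are given as [roll, pitch, yaw] about the fixed x, y, z axes, in that order (R = Rz(yaw) Ry(pitch) Rx(roll)).
In Python, from plant import bot, vision, job gives the robot as it stands. The module is installed in compiled form; this text tells all that it offers.
- The arm moves only by the tool arm_command, never from a script. Its argument "deltas" is a list of rows, each a list of 4 numbers: the shift along the tool's x, y, z in m, then the turn about the tool's y in degrees. In form: [[x, y, z, twist], ...]. A call has 1 to 5 rows; each row shifts and turns the commanded pose from where the row before left it, along the tool's axes as they then stand; what a row does not reach is not made up. A row lasts 1/10 s, in which the tool goes at most 50 mm and 8.59 degrees, less where a joint would pass 70% of its speed; a pose out of reach is approached as far as the arm can. A call is refused whole if a number of a shift passes 0.05 or a number of a turn 8.59, either way. A call with a gripper value outside its range is refused whole. "claw" is the closure in counts, from 0 (fully open) to 255 (shut), set as the call begins (left out, the last holds). The fingers move at their own pace and stop on an object; the grip force is fixed at half the most. Time passes only in rows, so rows that do not move let the fingers close. It gives the time, the measured TCP pose, the force and the opening at its end, in the units of the state.
- bot.get_obs(): the state, without advancing time (a new reading comes with each control period).
- vision.capture(name): name is "scene" or "top"; returns a dict with "img" (384x512x3 uint8, red, green, blue), "camera_matrix" (3x3 intrinsics, pixels), "world_to_cam" (4x4, takes a point from world to camera coordinates). Camera axes: x right, y down, z forward; pixel columns grow to the right and rows downward; lengths in mm; the calibration is good to about 2 mm. A picture is of the moment at which its call begins. There is no depth.
- job.close_job(): hands the job in, once; it reports no verdict.
Trained networks look in a picture, given as the dict that the camera call returned (one of the last four; its "shot" number tells which), for a name from the list of things; names that differ only in an ending like _2 or _b are one class to them, and where a whole thing is asked for, a point or a joint stands for the part that bears it (a point fixed in the world has none). Each returns a list of dicts, best first, with "confidence" (0 to 1); they miss things now and then, are a little off and sometimes report something else, mostly with a low value. They report only what shows in the picture. A call takes as long as a camera call. They do not tell look-alikes from the thing itself.
- vision.find_in(picture, name): "xyz" ([x, y, z] in mm, in the coordinates of the camera as it stood for that picture, good to about 4 mm: the middle of the surface that is visible of it).
- vision.regions_of(picture, name): "mask" (384x512 bool, what is visible of it).
The state is a dict: "time": time; "joint_positions": joint angles; "dq": joint speeds; "tau": joint torques, N m; "tool_pos": TCP position; "tcp_rot": TCP orientation; "contact_force": force on the tool from outside, world axes, zero at the start; "moment": the same for the moment, N m; "grip_width": finger opening in mm.
Only numpy, scipy, OpenCV 4.12 (cv2) and the standard library are available. Lean on these libraries where they do the work, as an engineer would, in place of code of your own. Each camera call takes 0.05 s, during which the arm holds its last target. There are 200 camera calls.

### The job

Pick up the carrier plate, which has a square hub to hold it by, and fit it on the bangle marking stand: over the central shaft with the stand's upright pin in the plate's pin hole, fully home and flat on the stand, then let go of it. Do it gently, without dropping or forcing it onto the shaft or the pin: turning it with a light touch lets the pin find its hole. Leave the loose bangle, the jar and the loupe where they are.

Things in the scene. Friction and masses are not known exactly. Their poses are not given: they have to be found in the camera images.
- plate_grip (a point): Loose aluminium carrier plate, 0.3-0.46 kg, lying flat: 112 (x) x 106 (y) x 10 mm, notched corners. On its middle a square hub 32 x 32 mm, sides along x and y, 40 mm tall, gripped on any two opposite sides. This point: on the bore's axis half-way up, 30 mm above the underside, 20 mm below the hub's top. A 19 mm round bore runs right through hub and plate. z up out of the hub.
- pin_hole (a point): Mouth of the plate's pin hole, 11.5 mm, right through the plate, on its upper face, 10 mm above the underside, 42 mm from the bore's axis along the plate's +x. It is the plate's only hole beside the bore. Axes as plate_grip's.
- stand: Bangle marking stand, fixed: grey round base, 148 mm wide at the foot, 140 mm above, topped by a dark steel ring 131 mm wide whose flat upper face, the seat, is 40 mm above the table. Origin on the shaft's axis at table height, z up. With the plate home, its underside lies on the seat and plate_grip is 70 mm above this origin. Contact forces of plate on stand (down and sideways added up) over 60 N are forcing.
- shaft_top (a point): Tip of the stand's rigid upright steel shaft, on its axis, 74 mm above the table, 34 mm above the seat. Shaft 16 mm across, the last 5 mm tapered to 9 mm across. Axes as the stand's.
- seat (a point): Centre of the seat, on the shaft's axis, axes as the stand's. A rigid steel pin, 8 mm across, 14 mm tall (last 2.5 mm tapered to 3.6 mm across), stands on the seat 42 mm from this axis, within 0.5 rad either side of the stand's +x; where is not measured: see or feel for it. Off its hole the plate rests on the pin, 14 mm above the seat; within about 0.04 rad of the right angle it sinks.
- bangle: Loose brass bangle lying flat, 68 mm outside, 58 mm inside, 10 mm tall; origin at the centre of its underside. To be left alone.
- jar: Small glass jar with a steel lid, 44 mm across, 55 mm tall; origin at the centre of its underside. To be left alone.
- loupe: Eye loupe standing on its black rim, 34 mm across, 26 mm tall; origin at the centre of its underside. To be left alone.
Things that resemble listed ones, but are neither listed nor needed, are in the scene too. What is shaped like the part that bears plate_grip but brown is not meant.

How it is judged (in metres and radians):
On the way, in this order (a step that is already met when the one before it is completed fails the run):
1. the plate is lifted clear of the table (height (world z) of plate_grip above 0.09 m), for 0.1 s.
2. the plate is fully home on the stand, shaft in the bore and pin in its hole (z of plate_grip in the frame of stand between 0.0675 and 0.0725 m and horizontal distance between plate_grip and shaft_top below 0.003 m and angle between plate_grip's own z axis and vertical below 0.035 rad), for 0.2 s.
At the end, for the whole second after the job is handed in: The plate lies fully home on the stand (plate_grip 70 mm above the stand's origin, within 2.5 mm, so shaft and pin are both through), its bore within 3 mm of the shaft's axis, level within 2 degrees, at rest and released (all of step 2 and contact force between the fingers and plate below 0.2 N and linear speed of plate below 0.01 m/s); the robot touches nothing.
It fails at once if the plate is forced or dropped: contact forces between plate and stand over 60 N in all (contact force between plate and stand above 60 N).
It fails at once if the bangle is moved by more than 20 mm (distance of bangle from where it was at the start of the episode above 0.02 m).
It fails at once if the jar is moved by more than 20 mm (distance of jar from where it was at the start of the episode above 0.02 m).
It fails at once if the loupe is moved by more than 20 mm (distance of loupe from where it was at the start of the episode above 0.02 m).
It also fails if it takes over 72 s, if anything falls off the work surface, if the arm or the gripper's body presses on something with over 40 N, if the wrist force passes 120 N, or if a joint passes its speed limit or range.

## Working session

There is one attempt and no reset: what is moved stays moved. The work goes in short steps, Python scripts to look and compute and a tool call to move; the robot and the scene stay as the last step left them, time stands still between calls to the robot, and variables do not carry over. Pictures are saved under pics/ and viewed, about 8 in all and at most 12, crops included, and the job is handed in when it is done.

Besides the shell and the picture viewer there is one more tool, called by a JSON object that holds its "api" and its "payload", one argument or row to a line. arm_command: Moves the arm, as the interface text tells. Its arguments: {"type":"object","properties":{"deltas":{"type":"array","items":{"type":"array","items":{"type":"number"}}},"claw":{"type":"number"}},"required":["deltas"]}

```bash
mkdir -p pics; cat > h.py <<'E'
import numpy as np, cv2
from plant import bot, vision, job
def w(p,xyz):
    T=np.linalg.inv(np.array(p["world_to_cam"])); return (T@np.r_[xyz,1])[:3]
def back(p,u,v,z):
    K=np.array(p["camera_matrix"]);T=np.linalg.inv(np.array(p["world_to_cam"]))
    d=T[:3,:3]@np.linalg.inv(K)@np.array([u,v,1.]);o=T[:3,3]
    return o+d*(z-o[2])/d[2]
def proj(p,X):
    c=(np.array(p["world_to_cam"])@np.r_[X,1])[:3]; q=np.array(p["camera_matrix"])@c; return q[:2]/q[2]
E
python3 - <<'E'
from h import *
o=bot.get_obs();print(o['tool_pos'],o['tcp_rot'],o['contact_force'],o['grip_width'])
ims=[]
for n in("scene","top"):
    p=vision.capture(n);ims.append(p["img"]);cv2.imwrite(f"pics/{n}0.png",cv2.cvtColor(p["img"],cv2.COLOR_RGB2BGR))
    print(n,np.linalg.inv(np.array(p["world_to_cam"]))[:3,3],p["camera_matrix"][0][0])
    for t in("plate_grip","pin_hole","stand","shaft_top","seat","bangle","jar","loupe"):
        print(t,[(np.round(w(p,d["xyz"])),np.round(proj(p,w(p,d["xyz"]))),round(d["confidence"],2)) for d in vision.find_in(p,t)])
E
```

```text
[180.19724583 492.68598189 234.05027512] [-1.57230054e+00  2.08060000e-04 -3.50778508e-01] [-0.61133136 -0.08476826  0.52879223] 92.1504690179765
scene [1114.88245897  134.87879864  653.56945672] 425.25750811488274
plate_grip [(array([595., 140.,   9.]), array([282., 253.]), 0.87), (array([721., 300.,   8.]), array([373., 320.]), 0.68)]
pin_hole [(array([727., 301.,  10.]), array([373., 322.]), 0.86), (array([602., 144.,  10.]), array([284., 255.]), 0.72)]
stand [(array([ 596., -158.,   38.]), array([129., 230.]), 0.89)]
shaft_top [(array([ 598., -156.,   43.]), array([129., 228.]), 0.59)]
seat [(array([ 600., -158.,   43.]), array([127., 229.]), 0.87)]
bangle [(array([698.,  -4.,   9.]), array([198., 291.]), 0.58)]
jar [(array([399., -16.,  38.]), array([219., 169.]), 0.85)]
loupe [(array([583., 334.,  22.]), array([385., 252.]), 0.77)]
top [ 383.45922169   73.01904681 1002.73734867] 412.1295035188783
plate_grip [(array([709., 300.,   7.]), array([171., 119.]), 0.61), (array([585., 137.,  13.]), array([235., 169.]), 0.57), (array([ 565., -161.,   41.]), array([359., 177.]), 0.35)]
pin_hole [(array([585., 135.,  12.]), array([235., 169.]), 0.76), (array([710., 294.,  13.]), array([173., 118.]), 0.76)]
stand [(array([ 570., -166.,   40.]), array([361., 175.]), 0.66)]
shaft_top [(array([ 571., -163.,   41.]), array([360., 175.]), 0.87)]
seat [(array([ 568., -163.,   41.]), array([360., 176.]), 0.62)]
bangle [(array([693.,  -8.,   9.]), array([294., 128.]), 0.75)]
jar [(array([385., -14.,  57.]), array([297., 252.]), 0.83)]
loupe [(array([573., 334.,  29.]), array([152., 171.]), 0.68)]
```

```bash
ls pics
```

```text
scene0.png
top0.png
```

```bash
python3 - <<'E'
import cv2
a=cv2.imread("pics/scene0.png");b=cv2.imread("pics/top0.png")
f=lambda i:cv2.resize(i,None,fx=4,fy=4,interpolation=cv2.INTER_CUBIC)
import numpy as np
cv2.imwrite("pics/pl.png",np.hstack([f(a[200:310,220:320]),f(b[115:225,190:290])]))
cv2.imwrite("pics/st.png",np.hstack([f(a[175:285,80:180]),f(b[120:230,310:410])]))
cv2.imwrite("pics/both.png",np.vstack([a,b])[:, :][::1])
E
```

```text
(no output)
```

View pics/scene0.png

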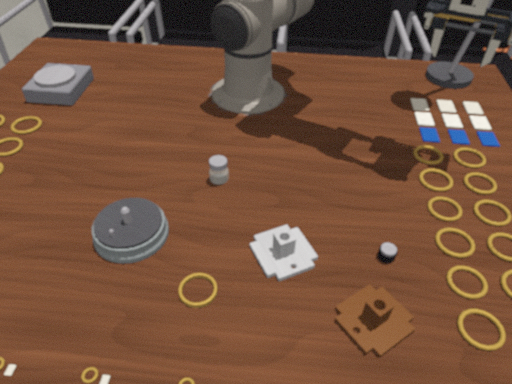

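View pics/pl.png

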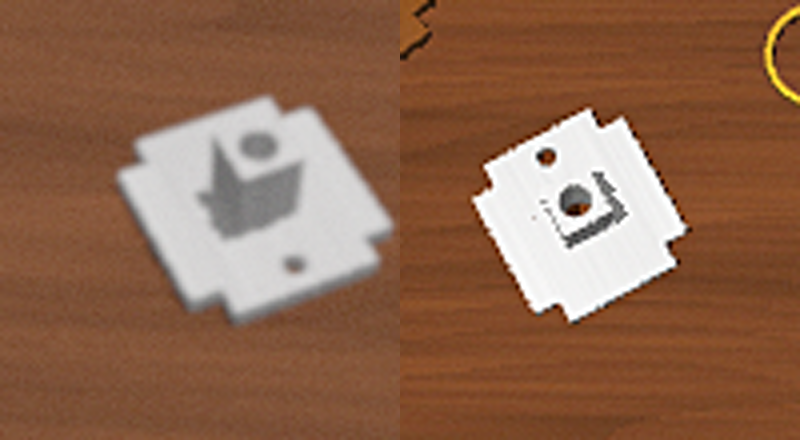

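View pics/st.png

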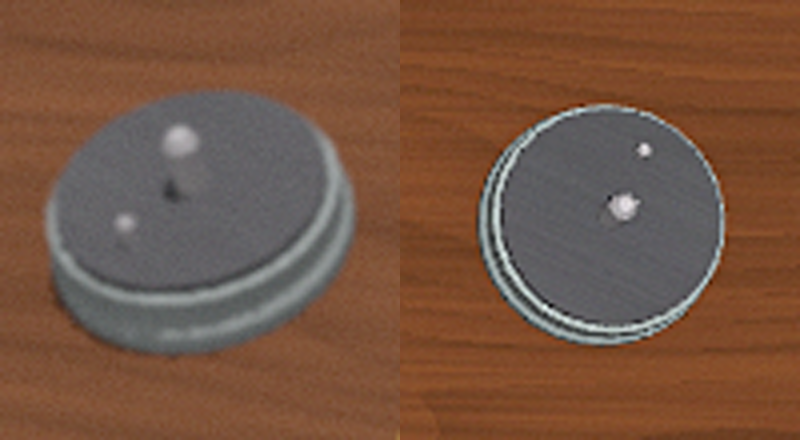

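The scene view shows the white plate at (284,250), the stand at (129,230) and the brown decoy at (376,320). In the crops I can see the bore, pin hole, shaft tip and pin from both cameras.

```bash
cat > m.py <<'E'
from h import *
S=vision.capture("scene");T=vision.capture("top")
def c(U,V,o): return ((U+.5)/4-.5+o[0],(V+.5)/4-.5+o[1])
pts={"bore":(c(258,146,(220,200)),c(175,200,(190,115)),50),"hole":(c(294,264,(220,200)),c(145,157,(190,115)),10),
"shaft":(c(180,138,(80,175)),c(224,207,(310,120)),74),"pin":(c(124,221,(80,175)),c(245,149,(310,120)),54)}
P=lambda p:np.array(p["camera_matrix"])@np.array(p["world_to_cam"])[:3]
for n,(a,b,z) in pts.items():
    X=cv2.triangulatePoints(P(S),P(T),np.array(a,float),np.array(b,float)).ravel();X=X[:3]/X[3]
    print(n,back(S,*a,z).round(1),back(T,*b,z).round(1),"tri",X.round(1))
# seat ellipse from mask, plate minAreaRect from thresholds
for p,n in((S,"scene"),(T,"top")):
    for t in("seat","stand","plate_grip"):
        for d in vision.regions_of(p,t)[:2]:
            m=np.array(d["mask"],np.uint8);cs,_=cv2.findContours(m,0,cv2.CHAIN_APPROX_NONE);k=max(cs,key=cv2.contourArea).reshape(-1,2)
            z={"seat":40,"stand":40,"plate_grip":10}[t]
            q=np.array([back(p,u,v,z)[:2] for u,v in k],np.float32)
            print(n,t,round(d["confidence"],2),"enclosing",[np.round(x,1) for x in cv2.minEnclosingCircle(q)],"rect",[np.round(x,1) for x in cv2.minAreaRect(q)])
E
python3 m.py
```

```text
bore [588.7 140.4  50. ] [587.5 137.3  50. ] tri [587.7 139.   48.6]
hole [624.6 161.7  10. ] [622.7 159.3  10. ] tri [623.2 160.7   8. ]
shaft [ 577.  -164.5   74. ] [ 572.6 -168.3   74. ] tri [ 573.1 -168.    69.9]
pin [ 614.1 -182.9   54. ] [ 611.8 -186.5   54. ] tri [ 612.  -185.7   51.6]
scene seat 0.86 enclosing [array([ 591.3, -156.7]), np.float64(86.7)] rect [array([ 591.8, -157.5]), array([172.6, 140.2]), np.float64(33.4)]
scene stand 0.8 enclosing [array([ 592.1, -153.2]), np.float64(85.0)] rect [array([ 593.4, -155.4]), array([169.5, 139.4]), np.float64(28.1)]
scene plate_grip 0.69 enclosing [array([719.3, 302.3]), np.float64(68.4)] rect [array([719. , 302.3]), array([107.9, 117.1]), np.float64(40.1)]
scene plate_grip 0.67 enclosing [array([591.2, 141.2]), np.float64(66.7)] rect [array([591.3, 142.6]), array([117.3, 107.4]), np.float64(28.5)]
top seat 0.63 enclosing [array([ 572. , -160.9]), np.float64(76.1)] rect [array([ 569.3, -161.5]), array([143.1, 145.4]), np.float64(63.5)]
top stand 0.94 enclosing [array([ 569.5, -163. ]), np.float64(73.1)] rect [array([ 569. , -163.6]), array([139.9, 145.1]), np.float64(45.1)]
top plate_grip 0.71 enclosing [array([587.8, 136.1]), np.float64(65.4)] rect [array([586.5, 136.3]), array([113.1, 107.1]), np.float64(29.4)]
top plate_grip 0.68 enclosing [array([713.7, 299.4]), np.float64(64.5)] rect [array([713.6, 298.5]), array([105.5, 112.5]), np.float64(40.1)]
```

Both cameras agree to about 3 mm. The plate is at about (588,138.5) with yaw ≈ 30°, and its bore-to-hole distance measures 41.6 mm. The shaft is at about (574.5,-167), with the pin at ≈ -25° and 42.3 mm from the axis. Next I move over the plate.

{"api": "arm_command", "payload": {
  "deltas": [
    [0.034,0,-0.013,0],
    [0.034,0,-0.013,0],
    [0.034,0,-0.013,0],
    [0.034,0,-0.013,0],
    [0.034,0,-0.013,0]
  ]
}}

```text
time: 1.8
tool_pos: [318.6, 372.6, 234.9]
tcp_rot: [-1.57, -0.0, -0.351]
contact_force: [-0.7, -0.3, -0.4]
grip_width: 91.7
```

{"api": "arm_command", "payload": {
  "deltas": [
    [0.034,0,-0.013,0],
    [0.034,0,-0.013,0],
    [0.034,0,-0.013,0],
    [0.034,0,-0.013,0],
    [0.034,0,-0.013,0]
  ]
}}

```text
time: 2.3
tool_pos: [456.1, 253.0, 234.9]
tcp_rot: [-1.57, -0.0, -0.351]
contact_force: [0.4, 1.3, -0.2]
grip_width: 91.9
```

{"api": "arm_command", "payload": {
  "deltas": [
    [0.034,0,-0.013,0],
    [0.034,0,-0.013,0],
    [0.034,0,-0.013,0],
    [0.034,0,-0.013,0],
    [0.029,0,-0.01,0]
  ]
}}

```text
time: 2.8
tool_pos: [589.9, 137.6, 234.6]
tcp_rot: [-1.571, -0.0, -0.352]
contact_force: [-0.2, 0.7, 0.7]
grip_width: 92.0
```

{"api": "arm_command", "payload": {
  "deltas": [
    [0,0.02,0,8],
    [0,0.02,0,8],
    [0,0.02,0,8],
    [0,0.02,0,8],
    [0,0.02,0,8]
  ]
}}

```text
time: 3.3
tool_pos: [588.6, 139.1, 133.9]
tcp_rot: [-1.571, 0.0, -1.055]
contact_force: [0.2, 0.2, 0.7]
grip_width: 91.8
```

{"api": "arm_command", "payload": {
  "deltas": [
    [0,0,0,0],
    [0,0,0,0]
  ]
}}

```text
time: 3.5
tool_pos: [588.8, 139.2, 135.0]
tcp_rot: [-1.571, 0.0, -1.045]
contact_force: [-0.3, 0.3, 0.2]
grip_width: 91.9
```

{"api": "arm_command", "payload": {
  "deltas": [
    [0,0.025,0,0],
    [0,0.025,0,0],
    [0,0.025,0,0],
    [0,0.02,0,0],
    [0,0.012,0,0]
  ]
}}

```text
time: 4.0
tool_pos: [589.0, 139.3, 27.6]
tcp_rot: [-1.57, -0.0, -1.046]
contact_force: [-0.0, 0.2, 0.3]
grip_width: 91.8
```

{"api": "arm_command", "payload": {
  "deltas": [
    [0,0.005,0,0],
    [0,0,0,0]
  ]
}}

```text
time: 4.2
tool_pos: [589.1, 139.2, 23.1]
tcp_rot: [-1.57, -0.0, -1.048]
contact_force: [0.2, 0.8, -0.4]
grip_width: 92.1
```

```bash
python3 - <<'E'
from h import *
f=lambda i:cv2.resize(cv2.cvtColor(i,cv2.COLOR_RGB2BGR),None,fx=4,fy=4,interpolation=cv2.INTER_CUBIC)
cv2.imwrite("pics/g.png",np.hstack([f(vision.capture("scene")["img"][200:310,220:320]),f(vision.capture("top")["img"][115:225,190:290])]))
E
```

```text
(no output)
```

View pics/g.png

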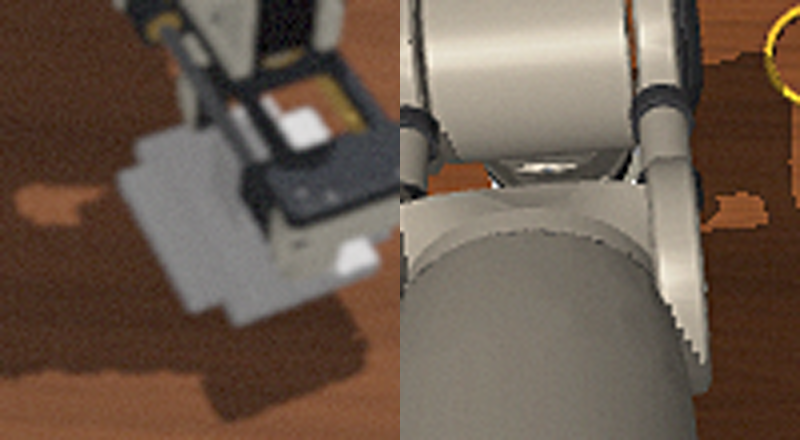

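The hub's top shows between the open fingers at crop (305,125). The plate hasn't moved. I close the gripper.

{"api": "arm_command", "payload": {
  "deltas": [
    [0,0,0,0],
    [0,0,0,0],
    [0,0,0,0],
    [0,0,0,0],
    [0,0,0,0]
  ],
  "claw": 255
}}

```text
time: 4.8
tool_pos: [588.7, 139.2, 22.8]
tcp_rot: [-1.571, 0.0, -1.049]
contact_force: [-0.6, 0.2, 0.4]
grip_width: 56.2
```

{"api": "arm_command", "payload": {
  "deltas": [
    [0,0,0,0],
    [0,0,0,0],
    [0,0,0,0],
    [0,0,0,0],
    [0,0,0,0]
  ]
}}

```text
time: 5.3
tool_pos: [588.6, 139.2, 22.7]
tcp_rot: [-1.571, 0.0, -1.049]
contact_force: [-0.4, 0.1, 0.2]
grip_width: 31.9
```

{"api": "arm_command", "payload": {
  "deltas": [
    [0,-0.005,0,0],
    [0,-0.015,0,0],
    [0,-0.03,0,0],
    [0,-0.03,0,0],
    [0,-0.03,0,0]
  ]
}}

```text
time: 5.8
tool_pos: [588.0, 139.2, 133.4]
tcp_rot: [-1.572, 0.001, -1.049]
contact_force: [0.6, -0.2, -4.3]
grip_width: 31.8
```

{"api": "arm_command", "payload": {
  "deltas": [
    [0,-0.03,0,0],
    [0,0,0,0],
    [0,0,0,0]
  ]
}}

```text
time: 6.1
tool_pos: [588.3, 139.2, 162.3]
tcp_rot: [-1.571, 0.0, -1.049]
contact_force: [-0.1, -0.8, -5.0]
grip_width: 31.4
```

```bash
python3 - <<'E'
from h import *
f=lambda i:cv2.resize(cv2.cvtColor(i,cv2.COLOR_RGB2BGR),None,fx=4,fy=4,interpolation=cv2.INTER_CUBIC)
p=vision.capture("scene");o=bot.get_obs();print(o['tool_pos'],o['tcp_rot'],o['contact_force'],o['moment'],o['grip_width'])
c=proj(p,o['tool_pos']-np.array([0,0,20]));print(c)
u,v=int(c[0])-75,int(c[1])-70;print(u,v)
cv2.imwrite("pics/l.png",f(p["img"][v:v+140,u:u+150]))
E
```

```text
[587.63168492 139.09214653 161.13591062] [-1.57333523e+00  1.18017889e-03 -1.04890081e+00] [-0.63664211  0.72234617 -4.50918704] [-0.10100899 -0.01842861  0.00284184] 31.683441388478318
[286.47049609 200.85014862]
211 130
```

View pics/l.png

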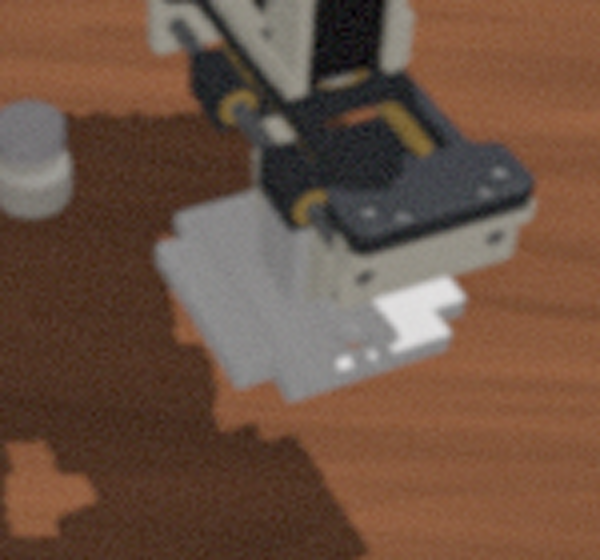

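The plate is held level and the jar is untouched at crop (35,160). Next I carry it over the shaft and turn it to the pin.

{"api": "arm_command", "payload": {
  "deltas": [
    [0.015,0,-0.0095,0],
    [0.026,0,-0.0165,0],
    [0.026,0,-0.0165,0],
    [0.026,0,-0.0165,0],
    [0.026,0,-0.0165,0]
  ]
}}

```text
time: 6.65
tool_pos: [581.3, -3.6, 160.8]
tcp_rot: [-1.574, 0.002, -1.049]
contact_force: [0.2, -0.2, -4.2]
grip_width: 32.0
```

{"api": "arm_command", "payload": {
  "deltas": [
    [0.026,0,-0.0165,0],
    [0.026,0,-0.0165,0],
    [0.026,0,-0.0165,0],
    [0.026,0,-0.0165,0],
    [0.026,0,-0.0165,0]
  ]
}}

```text
time: 7.15
tool_pos: [574.4, -157.2, 160.8]
tcp_rot: [-1.573, 0.003, -1.049]
contact_force: [0.1, 1.3, -3.5]
grip_width: 32.0
```

{"api": "arm_command", "payload": {
  "deltas": [
    [0.0095,0,-0.006,0],
    [0,0,0,5],
    [0,0,0,7],
    [0,0,0,7],
    [0,0,0,7]
  ]
}}

```text
time: 7.65
tool_pos: [574.4, -166.5, 161.2]
tcp_rot: [-1.573, 0.002, -1.508]
contact_force: [0.3, 0.4, -4.0]
grip_width: 31.8
```

{"api": "arm_command", "payload": {
  "deltas": [
    [0,0,0,7],
    [0,0,0,7],
    [0,0,0,7],
    [0,0,0,5],
    [0,0,0,3.2]
  ]
}}

```text
time: 8.15
tool_pos: [574.4, -166.4, 161.2]
tcp_rot: [-1.574, 0.0, -2.016]
contact_force: [-0.2, -0.1, -3.9]
grip_width: 31.9
```

{"api": "arm_command", "payload": {
  "deltas": [
    [0,0,0,0],
    [0,0,0,0],
    [0,0,0,0]
  ]
}}

```text
time: 8.45
tool_pos: [575.1, -166.5, 162.2]
tcp_rot: [-1.572, 0.0, -2.011]
contact_force: [0.4, 0.4, -4.0]
grip_width: 32.2
```

{"api": "arm_command", "payload": {
  "deltas": [
    [0,0.02,0,0],
    [0,0.02,0,0],
    [0,0.015,0,0],
    [0,0,0,0],
    [0,0,0,0]
  ]
}}

```text
time: 8.95
tool_pos: [575.5, -166.7, 107.9]
tcp_rot: [-1.571, 0.0, -2.012]
contact_force: [0.6, -0.7, -4.0]
grip_width: 32.1
```

```bash
cat > ov.py <<'E'
from h import *
import sys
p=vision.capture("scene");o=bot.get_obs();t=np.array(o['tool_pos']);a=o['tcp_rot'][2]+np.pi/2
print(t,o['tcp_rot'],o['contact_force'],o['moment'])
zt=t[2]-23+10
R=np.array([[np.cos(a),-np.sin(a)],[np.sin(a),np.cos(a)]])
k=5;S=(574.5,-167)
c=proj(p,[S[0],S[1],zt]);u,v=int(c[0])-70,int(c[1])-60
im=cv2.resize(cv2.cvtColor(p["img"][v:v+110,u:u+150],cv2.COLOR_RGB2BGR),None,fx=k,fy=k,interpolation=cv2.INTER_CUBIC)
def px(X): q=proj(p,X);return tuple(int(round(e)) for e in ((q[0]-u+.5)*k-.5,(q[1]-v+.5)*k-.5))
for zz in (zt,):
    q=[px([*(t[:2]+R@np.array(s)),zz]) for s in ((56,53),(-56,53),(-56,-53),(56,-53))]
    cv2.polylines(im,[np.array(q)],True,(0,255,0),1)
h=[px([*(t[:2]+R@(np.array([42+5.75*np.cos(e),5.75*np.sin(e)]))),zt]) for e in np.linspace(0,6.28,24)]
cv2.polylines(im,[np.array(h)],True,(0,0,255),1)
for r in (65.5,):
    cv2.polylines(im,[np.array([px([S[0]+r*np.cos(e),S[1]+r*np.sin(e),40]) for e in np.linspace(0,6.28,60)])],True,(255,255,0),1)
cv2.imwrite(sys.argv[1],im)
E
python3 ov.py pics/o1.png
```

```text
[ 575.89995911 -166.85251231  108.55492093] [-1.56939209e+00  1.43881608e-04 -2.01202020e+00] [-0.35563763  0.14987726 -3.05468932] [-0.11978804  0.04913232  0.03101429]
```

View pics/o1.png

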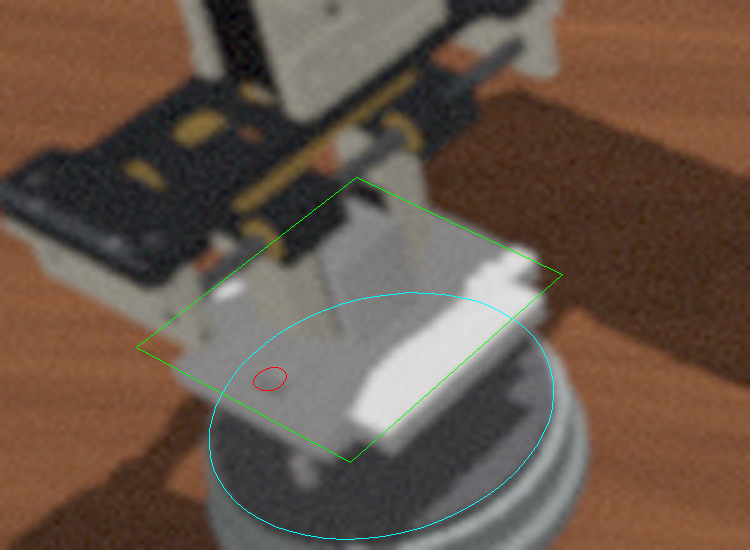

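The plate outline and the pin hole (red, at about (270,378)) match the prediction to within a few mm, centred over the stand. I lower it gently onto the shaft and watch the force.

{"api": "arm_command", "payload": {
  "deltas": [
    [0,0.003,0,0],
    [0,0.003,0,0],
    [0,0.003,0,0],
    [0,0.002,0,0],
    [0,0,0,0]
  ]
}}

```text
time: 9.5
tool_pos: [575.1, -166.6, 96.3]
tcp_rot: [-1.572, 0.0, -2.012]
contact_force: [-0.8, 0.3, -3.2]
grip_width: 31.6
```

{"api": "arm_command", "payload": {
  "deltas": [
    [0,0.001,0,0],
    [0,0.001,0,0],
    [0,0.001,0,0],
    [0,0.001,0,0],
    [0,0,0,0]
  ]
}}

```text
time: 10.0
tool_pos: [575.3, -166.6, 92.5]
tcp_rot: [-1.571, 0.0, -2.012]
contact_force: [-0.1, -0.4, -4.0]
grip_width: 31.7
```

{"api": "arm_command", "payload": {
  "deltas": [
    [0,0.001,0,0],
    [0,0.001,0,0],
    [0,0,0,0]
  ]
}}

```text
time: 10.3
tool_pos: [575.3, -166.6, 90.5]
tcp_rot: [-1.571, 0.0, -2.012]
contact_force: [-1.3, -0.0, -4.5]
grip_width: 31.9
```

{"api": "arm_command", "payload": {
  "deltas": [
    [0,0.001,0,0],
    [0,0.001,0,0],
    [0,0.001,0,0],
    [0,0.001,0,0],
    [0,0,0,0]
  ]
}}

```text
time: 10.8
tool_pos: [575.3, -166.6, 86.5]
tcp_rot: [-1.571, 0.0, -2.012]
contact_force: [-0.3, -1.0, -4.2]
grip_width: 32.0
```

{"api": "arm_command", "payload": {
  "deltas": [
    [0,0.001,0,0],
    [0,0.001,0,0],
    [0,0.001,0,0],
    [0,0.001,0,0],
    [0,0,0,0]
  ]
}}

```text
time: 11.3
tool_pos: [575.2, -166.6, 82.5]
tcp_rot: [-1.571, 0.0, -2.012]
contact_force: [-0.6, -0.0, -3.7]
grip_width: 31.8
```

```bash
python3 -c "
from h import *
o=bot.get_obs();print(o['tool_pos'],o['tcp_rot'],o['contact_force'],o['moment'])"
```

```text
[ 575.24581264 -166.57862184   82.50104273] [-1.57117957e+00  6.96378560e-05 -2.01233030e+00] [-0.59499127 -0.02884447 -3.73648918] [-0.0958497   0.14663093 -0.03054137]
```

{"api": "arm_command", "payload": {
  "deltas": [
    [0,0.001,0,0],
    [0,0.001,0,0],
    [0,0.001,0,0],
    [0,0.001,0,0],
    [0,0,0,0]
  ]
}}

```text
time: 11.8
tool_pos: [575.2, -166.6, 78.5]
tcp_rot: [-1.571, 0.0, -2.012]
contact_force: [0.2, -0.8, -4.7]
grip_width: 31.8
```

{"api": "arm_command", "payload": {
  "deltas": [
    [0,0.0005,0,0],
    [0,0.0005,0,0],
    [0,0.0005,0,0],
    [0,0.0005,0,0],
    [0,0,0,0]
  ]
}}

```text
time: 12.3
tool_pos: [575.3, -166.6, 76.6]
tcp_rot: [-1.571, 0.0, -2.012]
contact_force: [0.2, -1.7, -3.6]
grip_width: 31.8
```

{"api": "arm_command", "payload": {
  "deltas": [
    [0,0.0005,0,0],
    [0,0.0005,0,0],
    [0,0.0005,0,0],
    [0,0.0005,0,0],
    [0,0,0,0]
  ]
}}

```text
time: 12.8
tool_pos: [575.3, -166.6, 74.6]
tcp_rot: [-1.571, 0.0, -2.012]
contact_force: [1.0, 0.2, -3.9]
grip_width: 32.0
```

{"api": "arm_command", "payload": {
  "deltas": [
    [0,0.0005,0,0],
    [0,0.0005,0,0],
    [0,0.0005,0,0],
    [0,0.0005,0,0],
    [0,0,0,0]
  ]
}}

```text
time: 13.3
tool_pos: [575.3, -166.6, 72.6]
tcp_rot: [-1.571, 0.0, -2.012]
contact_force: [0.2, -0.0, -3.2]
grip_width: 32.4
```

{"api": "arm_command", "payload": {
  "deltas": [
    [0,0.001,0,0],
    [0,0.001,0,0],
    [0,0.001,0,0],
    [0,0,0,0]
  ]
}}

```text
time: 13.7
tool_pos: [575.3, -166.6, 69.5]
tcp_rot: [-1.571, 0.0, -2.012]
contact_force: [-0.7, 0.7, -3.7]
grip_width: 31.6
```

{"api": "arm_command", "payload": {
  "deltas": [
    [0,0.001,0,0],
    [0,0.001,0,0],
    [0,0.001,0,0],
    [0,0,0,0]
  ]
}}

```text
time: 14.1
tool_pos: [575.3, -166.6, 66.5]
tcp_rot: [-1.571, 0.0, -2.012]
contact_force: [0.0, 0.2, -4.2]
grip_width: 31.7
```

Free descent well below the pin's top means the pin is in its hole. Next I feel for the seat, expected at TCP z ≈ 62.7.

{"api": "arm_command", "payload": {
  "deltas": [
    [0,0.001,0,0],
    [0,0.001,0,0],
    [0,0.0005,0,0],
    [0,0.0005,0,0],
    [0,0,0,0]
  ]
}}

```text
time: 14.6
tool_pos: [575.3, -166.6, 63.6]
tcp_rot: [-1.571, 0.0, -2.012]
contact_force: [-0.6, 0.8, -3.9]
grip_width: 31.6
```

{"api": "arm_command", "payload": {
  "deltas": [
    [0,0.0003,0,0],
    [0,0.0003,0,0],
    [0,0,0,0]
  ]
}}

```text
time: 14.9
tool_pos: [575.3, -166.6, 63.1]
tcp_rot: [-1.571, 0.0, -2.012]
contact_force: [1.3, -0.2, -4.8]
grip_width: 31.9
```

{"api": "arm_command", "payload": {
  "deltas": [
    [0,0.0003,0,0],
    [0,0,0,0]
  ]
}}

```text
time: 15.1
tool_pos: [575.4, -166.7, 62.8]
tcp_rot: [-1.571, 0.0, -2.012]
contact_force: [0.7, -0.2, -4.0]
grip_width: 32.3
```

{"api": "arm_command", "payload": {
  "deltas": [
    [0,0.0003,0,0],
    [0,0,0,0]
  ]
}}

```text
time: 15.3
tool_pos: [575.4, -166.6, 62.7]
tcp_rot: [-1.571, 0.0, -2.012]
contact_force: [-0.9, 0.2, -2.1]
grip_width: 32.1
```

{"api": "arm_command", "payload": {
  "deltas": [
    [0,0.0003,0,0],
    [0,0,0,0]
  ]
}}

```text
time: 15.5
tool_pos: [575.4, -166.6, 62.7]
tcp_rot: [-1.57, 0.0, -2.012]
contact_force: [-2.1, 1.0, 2.0]
grip_width: 31.6
```

The seat was met at 62.7 with about 6 N. I release.

{"api": "arm_command", "payload": {
  "deltas": [
    [0,0,0,0],
    [0,0,0,0],
    [0,0,0,0],
    [0,0,0,0],
    [0,0,0,0]
  ],
  "claw": 90
}}

```text
time: 16.0
tool_pos: [575.4, -166.7, 62.2]
tcp_rot: [-1.571, 0.0, -2.012]
contact_force: [0.0, -0.5, -0.0]
grip_width: 59.1
```

{"api": "arm_command", "payload": {
  "deltas": [
    [0,-0.003,0,0],
    [0,-0.005,0,0],
    [0,-0.015,0,0],
    [0,-0.02,0,0],
    [0,-0.03,0,0]
  ]
}}

```text
time: 16.5
tool_pos: [574.6, -166.3, 135.1]
tcp_rot: [-1.574, 0.0, -2.012]
contact_force: [-0.3, -0.4, 0.7]
grip_width: 59.4
```

{"api": "arm_command", "payload": {
  "deltas": [
    [0,-0.03,0,0],
    [0,-0.04,0,0],
    [0,-0.03,0,0],
    [0,0,0,0],
    [0,0,0,0]
  ]
}}

```text
time: 17.0
tool_pos: [575.4, -166.7, 235.9]
tcp_rot: [-1.569, 0.0, -2.012]
contact_force: [0.7, 0.6, -0.8]
grip_width: 59.3
```

```bash
python3 - <<'E'
from h import *
f=lambda i:cv2.resize(cv2.cvtColor(i,cv2.COLOR_RGB2BGR),None,fx=4,fy=4,interpolation=cv2.INTER_CUBIC)
p=vision.capture("scene")
cv2.imwrite("pics/end.png",f(p["img"][155:300,70:240]))
for t,z in(("bangle",0),("jar",0),("loupe",0),("plate_grip",0)):
    print(t,[w(p,d["xyz"]).round() for d in vision.find_in(p,t)[:2]])
E
```

```text
bangle [array([696.,   0.,  12.])]
jar [array([401., -18.,  38.])]
loupe [array([582., 336.,  22.])]
plate_grip [array([726., 301.,   4.]), array([ 584., -157.,   51.])]
```

View pics/end.png

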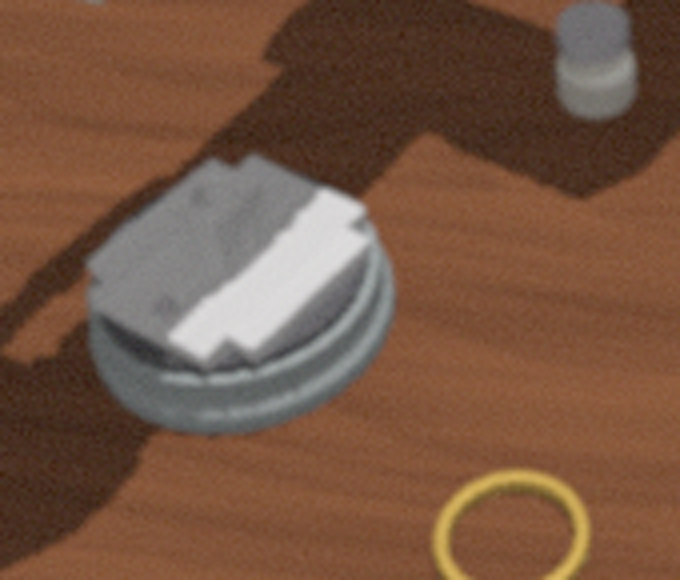

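The plate lies flat on the stand, with the pin hole at crop (165,303) and the bore at (202,195). The jar and bangle are where they were, and the gripper is clear.

```bash
python3 -c "
from plant import job
print(job.close_job())"
```

```text
the job is handed in; nothing more can be done
None
```

The carrier plate is on the bangle marking stand, released, and the job is handed in at about 17 s of the 72 s allowed. There was no verdict from the system, so this rests on my own checks.

- **Fit:** I gripped the hub, turned the plate about 55° to the pin angle I saw (about -25°), and lowered it in small steps. It went down past the shaft tip and the pin top without resistance. It met the seat at TCP z = 62.7 mm, exactly the height expected for fully home. The force reading changed by only about 6 N.
- **Release:** the contact force read about zero with the fingers open. The final picture shows the plate flat on the stand and the gripper well clear.
- **Other objects:** the bangle, jar and loupe are within about 4 mm of their first readings, which is the detector's own accuracy.
- **Disagreement:** the two cameras differed by 2–6 mm on positions, so I used their mean, and the fit confirmed it. The final picture does not resolve the pin in its hole, so that rests on the height and force readings.

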